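# Open the fixture drawer and hold the index plunger out

### The arm

A 6-joint arm with a two-finger parallel gripper is mounted at the origin on a cart in front of the work surface, level with it; the furniture and walls round the work are solid. World frame = base frame: x ahead of the robot, y to its left, z up, the work surface at z = 0. Lengths are in m, angles in degrees, forces in N, time in s.
With the tool pointing down it reaches from about 0.4 to 0.825 m from the base axis. Payload 7 kg.
Tool frame: the origin (TCP) lies on the centre line of the jaws, within the pads' length; the fingertips stand 14 mm ahead of it and the grasp point (between the pads) lies 5 mm behind it; z points along the fingers, y is the line along which they close (so a half turn about z gives the same grasp; the last joint's range is limited). The gripper opens to 88 mm and grips with 3 to 60 N. Pads are 19 mm wide; open, the fingers measure 130 mm over their backs; the gripper's body (78 mm by 193 mm) begins 47 mm behind the grasp point.
Start: joints at [-53.451, 20.546, 0.682, 0, -70.136, -16.507], TCP at [0.231, -0.634, 0.241] pointing down, gripper open.
Joint ranges: [-176.03, 176.03], [-82.01, 121.73], [-58.28, 71.71], [-173.87, 95.51], [-174.79, -0.11], [-173.66, 173.66]. Speed limits (degrees/s): [136.94, 136.94, 172.46, 180, 180, 180].

### API

Orientations are given as [roll, pitch, yaw] about the fixed x, y, z axes, in that order (R = Rz(yaw) Ry(pitch) Rx(roll)).
In Python, from plant import r gives the robot as it stands.
- The arm moves only by the tool send_rows, never from a script. Its argument "steps" is a list of rows, each an object with "dp": the shift along the tool's x, y, z in mm, a list of three; "roll": the turn about the tool's z in rad; "jaw": the opening in per cent of the stroke, from 0 (shut) to 100 (fully open). In form: [{"dp": [tx, ty, tz], "roll": roll, "jaw": jaw}, ...]. A call has 1 to 5 rows; each row is the pose to reach, as a shift and turn from the pose commanded when the call began, along the tool's axes at that moment; what a row does not reach only later rows make up. A row lasts 1/8 s, in which the tool goes at most 62.5 mm and 10.7 degrees, less where a joint would pass 70% of its speed; a pose out of reach is approached as far as the arm can. A call with a gripper value outside its range is refused whole. The fingers move at their own pace and stop on an object; "newtons" is the grip in N (left out, the last holds). Time passes only in rows, so rows that repeat a pose let the fingers close. It gives the time, the measured TCP pose, the force, the opening and the grip force at its end, in the units of the state.
- r.get_state(): the state, without advancing time (a new reading comes with each control period).
- r.capture(name): name is "side" or "top"; returns a dict with "image" (384x512x3 uint8, blue, green, red), "K" (3x3 intrinsics, pixels), "dist" ([k1, k2, p1, p2, k3] as OpenCV has them; the pictures are not rectified), "rvec" (rotation vector, rad) and "tvec" (3), from world to camera coordinates, as OpenCV has them. Camera axes: x right, y down, z forward; pixel columns grow to the right and rows downward; lengths in m; the calibration is good to about 2 mm. A picture is of the moment at which its call begins. There is no depth.
- r.close_job(): hands the job in; it is judged then, once.
The state is a dict: "time_s": time; "joints": joint angles; "qd": joint speeds; "joint_torque": joint torques, N m; "tcp_pos": TCP position; "eef_rot": TCP orientation; "contact_force": force on the tool from outside, world axes, zero at the start; "moment": the same for the moment, N m; "gripper_width": finger opening in m; "gripper_force": force on a finger pad.
Only numpy, scipy, OpenCV 4.12 (cv2) and the standard library are available. Lean on these libraries where they do the work, as an engineer would, in place of code of your own. Each camera call takes 0.05 s, during which the arm holds its last target. There are 200 camera calls.

### The job

Pull the drawer with the bar handle, in the low grey steel unit, all the way out, then grip the black knob of the sprung index plunger inside, pull it straight up as far as it goes so that its pin is clear of the hole in the disc, and finish while still holding it up there, so that a colleague can turn the disc. Leave the drawer out and do not disturb the oil bottle and the two ball bearings lying round the unit.

Things in the scene. Friction and masses are not known exactly. Their poses are not given: they have to be found in the camera images.
- cabinet: Low grey sheet-steel drawer unit fixed to the bench, 160 mm deep (x), 220 wide (y), 117 high (z). Origin at the centre of its underside, on the bench. Its -x axis points out of its open front, the way the drawer slides; z up. Its yaw is 1.2 to 1.65 rad, so its front looks to the robot's right. Its one drawer has a front panel 12 mm thick in front of the unit, its top 112 mm above the bench.
- drawer (a joint): How far the drawer is out, in m: 0 shut, 0.115 fully out at its stop. It starts between 0 and 0.02. It slides with about 3 N of friction and stays where it is left. The plunger lies under the unit's top until the drawer is out.
- handle (a point): Middle of the drawer's handle, a level round steel bar 10 mm thick and 88 mm long along the unit's y, its centre line 38 mm in front of the drawer's front panel (33 mm clear gap behind it) and 90 mm above the bench. It moves with the drawer.
- plunger (a joint): How far the upright plunger of the indexing fixture bolted in the drawer is pulled up, in m: 0 seated (pin 8 mm deep in a hole of the flat steel disc, 84 mm across, under it), 0.020 fully up at its stop. A spring pulls it back down: about 5.5 N seated, 11.5 N fully up. It does not latch.
- knob (a point): Centre of the plunger's black round knob, 23 mm across, 23 mm high, axis upright; 80 mm above the bench when seated, on the drawer's midline, 98 mm behind the handle's bar. With the drawer fully out it is 67 mm in front of the unit's open front edge. Below it (underside 4 mm over a 19 mm collar) an aluminium bridge, top 57 mm above the bench, runs across the drawer. It rises with the plunger.
- oil_bottle: Small brown dropper bottle, 33 mm across and 102 mm high, standing loose on the bench beside the unit. Origin at the centre of its underside.
- bearing: Larger ball bearing, 47 mm across and 14 mm high, lying loose on the bench beside the unit. Origin at the centre of its underside.
- small_bearing: Smaller ball bearing, 35 mm across and 11 mm high, lying loose on the bench beside the unit. Origin at the centre of its underside.

How it is judged:
By the outcome, as a careful person would: the job done as asked, in the order asked, and still so for the second after the job is handed in, while the arm keeps its last pose, push and grip.
It also fails if it takes over 40 s, if anything falls off the work surface, if the arm or the gripper's body presses on something with over 40 N, if the wrist force passes 120 N, or if a joint passes its speed limit or range.

## Working session

There is one attempt and no reset: what is moved stays moved. The work goes in short steps, Python scripts to look and compute and a tool call to move; the robot and the scene stay as the last step left them, time stands still between calls to the robot, and variables do not carry over. Pictures are saved under pics/ and viewed, at most 10 in all, crops included, and the job is handed in when it is done.

Besides the shell and the picture viewer there is one more tool, called after "Request:" as name(argument=value, ...), one argument or row to a line, values as JSON. send_rows: Moves the arm, as the interface text tells. Its arguments: {"type":"object","properties":{"steps":{"type":"array","items":{"type":"object","properties":{"dp":{"type":"array","items":{"type":"number"}},"roll":{"type":"number"},"jaw":{"type":"number"}}}},"newtons":{"type":"number"}},"required":["steps"]}

```bash
mkdir -p pics; ls
cat > h.py <<'E'
import numpy as np, cv2
from plant import r
def ray(c,px):
    R=cv2.Rodrigues(np.array(c["rvec"],float))[0]; t=np.array(c["tvec"],float).ravel()
    u=cv2.undistortPoints(np.array(px,float).reshape(-1,1,2),np.array(c["K"]),np.array(c["dist"])).reshape(-1,2)
    d=np.c_[u,np.ones(len(u))]@R; o=-R.T@t
    return o,d
def plane(c,px,z):
    o,d=ray(c,px); return o+d*((z-o[2])/d[:,2])[:,None]
def proj(c,P):
    return cv2.projectPoints(np.array(P,float).reshape(-1,3),np.array(c["rvec"],float),np.array(c["tvec"],float),np.array(c["K"]),np.array(c["dist"]))[0].reshape(-1,2)
E
python3 - <<'E'
from h import *
for n in("top","side"):
    c=r.capture(n); cv2.imwrite(f"pics/{n}0.png",c["image"]); 
    np.save(f"{n}.npy",c,allow_pickle=True)
    print(n,ray(c,[[256,192]]))
print(r.get_state())
E
```

```text
pics
top (array([0.48877908, 0.02418499, 0.95103241]), array([[ 0.05142696,  0.02577099, -0.99839264]]))
side (array([ 0.74044134, -0.54056811,  0.81221185]), array([[-0.18165267,  0.6312014 , -0.75416464]]))
{'time_s': 0.1, 'joints': array([-5.34518325e+01,  2.05883707e+01,  6.37450735e-01, -1.62735829e-02,
       -7.01374572e+01, -1.65068725e+01]), 'qd': array([ 0.01733794, -0.1895034 ,  0.24731117, -0.03173568, -0.0849561 ,
        0.05422063]), 'joint_torque': array([-1.37610648e-03, -5.84162450e+01,  2.93753779e+01,  7.01560378e+00,
        1.02209425e-02, -5.74838327e-05]), 'tcp_pos': array([ 0.23113333, -0.63373005,  0.2396973 ]), 'eef_rot': array([ 1.79910918e+02, -1.04443452e-02, -1.59964238e+02]), 'contact_force': array([-0.58931788,  0.89970102,  0.28343   ]), 'moment': array([-0.02145931,  0.00373076,  0.03711349]), 'gripper_force': 0.0, 'gripper_width': 0.08742919053234502}
```

View pics/top0.png

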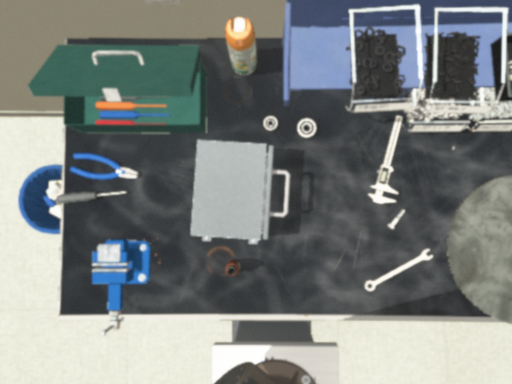

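View pics/side0.png

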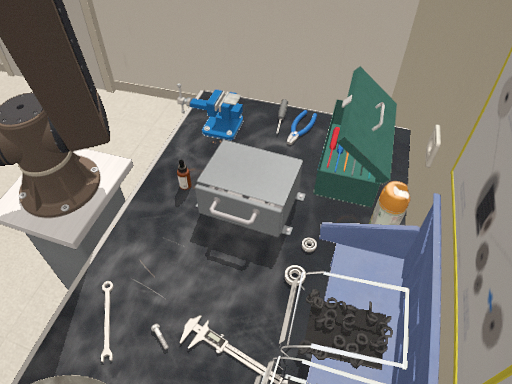

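The top view shows the grey unit at about cols 192–272, rows 140–242. Its handle bar is at col ~286, rows 171–216, facing −y. The bottle is at about (232,268) and the bearings at (270,123) and (307,127). The side view shows the handle at about (212–257, 207–222).

Run:
```python
from h import *
c=np.load("top.npy",allow_pickle=True).item(); s=np.load("side.npy",allow_pickle=True).item()
g=cv2.cvtColor(c["image"],cv2.COLOR_BGR2GRAY)
m=(g>95).astype(np.uint8); m[:135]=0;m[248:]=0;m[:,:180]=0;m[:,300:]=0
n,l,st,_=cv2.connectedComponentsWithStats(m); k=1+np.argmax(st[1:,4]); m=(l==k).astype(np.uint8)
print(st[k]); body=cv2.morphologyEx(m,cv2.MORPH_OPEN,np.ones((15,15)))
cn=max(cv2.findContours(body,0,2)[0],key=cv2.contourArea); print(cv2.boxPoints(cv2.minAreaRect(cn)), cv2.minAreaRect(cn))
ys,xs=np.nonzero(m*(np.arange(512)>283)[None,:]); P=np.c_[xs,ys]
Pm=plane(c,P,.09)
print("bar px",P.min(0),P.max(0)); 
(ce,sz,an)=cv2.minAreaRect(Pm[:,:2].astype(np.float32)*1000); print("bar world rect",ce,sz,an)
for row in range(168,220,4): print(row,g[row,264:296])
for z in(.117,): print("body corners",plane(c,cv2.boxPoints(cv2.minAreaRect(cn)),z))
big=cv2.resize(c["image"][130:290,180:320],None,fx=5,fy=5,interpolation=2)[:600]
cv2.imwrite("pics/t1.png",cv2.resize(c["image"][135:255,180:320],None,fx=5,fy=5,interpolation=2))
cv2.imwrite("pics/s1.png",cv2.resize(s["image"][130:250,170:310],None,fx=5,fy=5,interpolation=2))
```

```text
[ 190  139  101  106 8155]
[[189.28549 236.29005]
 [195.2196  138.37697]
 [273.93048 143.14732]
 [267.99637 241.06041]] ((231.6079864501953, 189.71868896484375), (78.85530853271484, 98.09273529052734), 3.468229293823242)
bar px [284 170] [290 216]
bar world rect (530.833984375, -26.682567596435547) (14.157657623291016, 108.55077362060547) 89.7808609008789
168 [182 171 167 179 187 188 178 154 121  90  74  68  70  72  72  72  67  65
  63  59  62  57  57  54  54  56  54  56  50  55  49  50]
172 [178 167 165 182 188 187 178 154 145 148 149 155 172 203 217 219 221 220
 221 221 224 224 212 179 135  95  68  57  59  58  56  58]
176 [165 155 156 175 186 185 165 128  87  68  60  57  57  56  55  56  57  55
  55  62  84 143 201 225 213 166 112  73  63  58  58  59]
180 [163 155 156 174 186 181 159 116  77  63  64  61  57  55  57  55  54  55
  58  62  87 150 208 225 201 149  95  67  65  61  63  62]
184 [168 168 175 184 186 177 148 108  75  66  64  63  60  60  60  55  56  57
  58  68 107 170 220 225 195 136  86  66  63  63  64  62]
188 [170 167 178 186 183 171 141 100  68  61  57  57  60  61  59  5
[... 470 characters left out ...]
1]
204 [167 176 183 181 171 140 101  75  69  68  68  69  66  66  65  63  57  57
  70 127 197 229 225 184 123  71  53  52  53  53  55  51]
208 [156 167 180 178 162 127  89  72  68  68  69  64  64  65  66  63  62  61
  75 132 202 227 219 169 110  69  56  52  52  54  52  52]
212 [153 168 176 172 158 136 128 125 121 121 128 138 141 138 138 136 131 135
 153 189 219 223 200 153  98  65  58  59  60  56  57  57]
216 [174 178 181 171 151 125 108 100 100 108 128 142 151 158 158 164 167 176
 178 165 131  94  67  56  53  56  56  54  52  53  53  51]
body corners [[0.4310406  0.19751001 0.117     ]
 [0.6556936  0.18585223 0.117     ]
 [0.64413313 0.00448236 0.117     ]
 [0.42025658 0.01848035 0.117     ]]
```

View pics/t1.png

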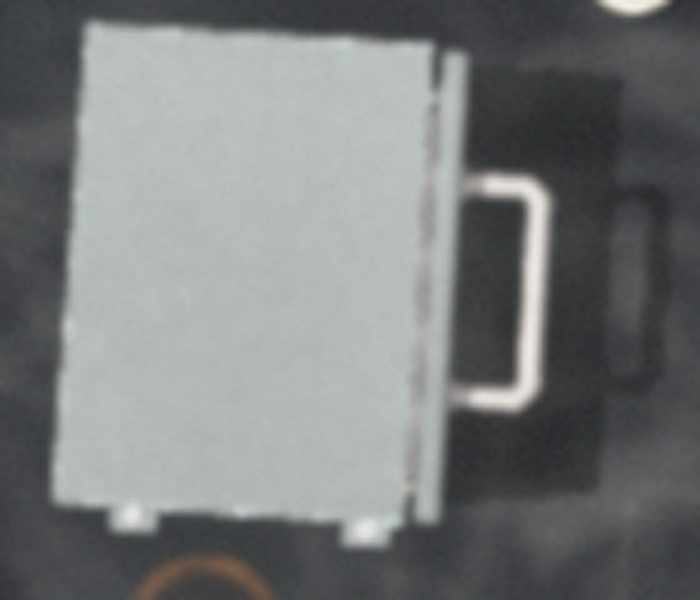

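View pics/s1.png

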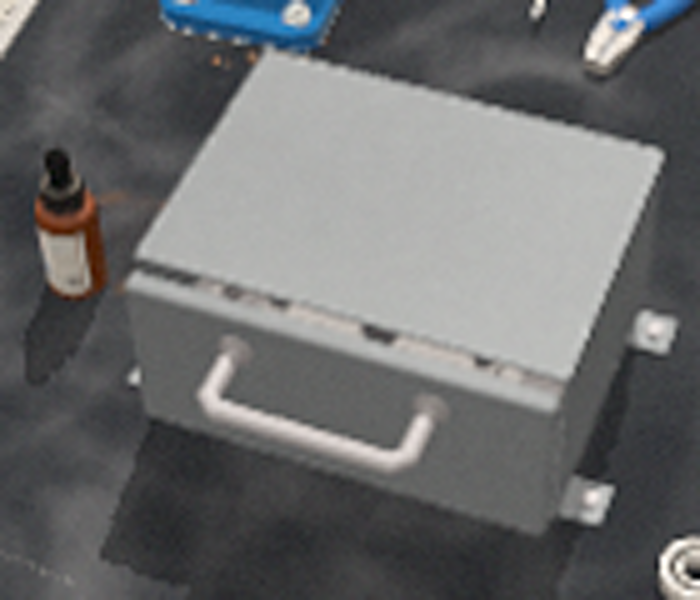

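Both crops show the drawer open only a few mm. In the top crop the handle's legs are at crop rows ~185 and ~397 and the bar is at crop x ~528–537. I'll compute the bar line, the yaw and the move, and check them against the side view.

```bash
cat >> h.py <<'E'
def R_of(st):
    from scipy.spatial.transform import Rotation as Ro
    return Ro.from_euler("xyz",st["eef_rot"],degrees=True).as_matrix()
E
python3 - <<'E'
from h import *
c=np.load("top.npy",allow_pickle=True).item(); s=np.load("side.npy",allow_pickle=True).item()
g=cv2.cvtColor(c["image"],cv2.COLOR_BGR2GRAY).astype(float)
rows=np.arange(177,211); w=np.clip(g[177:211,278:296]-70,0,None); cols=(w*np.arange(278,296)).sum(1)/w.sum(1)
L=plane(c,np.c_[cols,rows],.09)[:,:2]
p=np.polyfit(L[:,0],L[:,1],1); print("bar slope deg",np.degrees(np.arctan(p[0])),"rms",np.std(L[:,1]-np.polyval(p,L[:,0])))
cor=np.array([[85,25],[432,42],[405,522],[52,502]])/5+[179.6,134.6]
C=plane(c,cor,.117)[:,:2]; print(C); e=[C[1]-C[0],C[2]-C[1],C[3]-C[2],C[0]-C[3]]
print("edges",[(np.linalg.norm(v),np.degrees(np.arctan2(v[1],v[0]))) for v in e])
# bar ends: leg centre rows
legs=plane(c,np.array([[500,185],[490,397]])/5+[179.6,134.6],.09); print("legs",legs, np.linalg.norm(legs[0]-legs[1]))
xm=legs[:,0].mean(); print("bar mid", xm, np.polyval(p,xm))
# side view bar: outer corners ~ (208,398),(395,460)
B=plane(s,np.array([[207,398],[398,460]])/5+[169.6,129.6],.09); print("side bar ends",B,B.mean(0),np.linalg.norm(B[0]-B[1]))
T=plane(s,np.array([[268,50],[662,152],[565,380],[137,258]])/5+[169.6,129.6],.117); print("side top",T, T.mean(0),C.mean(0))
for n,px,z in(("bottle",[233,268],.05),("b1",[307,127],.014),("b2",[270,123],.011)): print(n,plane(c,[px],z))
E
```

```text
bar slope deg -3.7481614572676603 rms 0.00011055553218913529
[[0.6528496  0.18265072]
 [0.64454259 0.02270824]
 [0.42488566 0.03525849]
 [0.43395694 0.19591593]]
edges [(np.float64(0.16015805844251926), np.float64(-92.97312733177723)), (np.float64(0.22001517175567023), np.float64(176.72992204994043)), (np.float64(0.16091333694347842), np.float64(86.7683097436242)), (np.float64(0.2192942322524571), np.float64(-3.4679651921851296))]
legs [[ 0.58135812 -0.00940758  0.09      ]
 [ 0.48127602 -0.00438838  0.09      ]] 0.10020788623841842
bar mid 0.5313170683904127 -0.02485213274956699
side bar ends [[ 0.48107119 -0.01842239  0.09      ]
 [ 0.57738241 -0.02648309  0.09      ]] [ 0.5292268  -0.02245274  0.09      ] 0.0966479465432202
side top [[0.43704878 0.19210401 0.117     ]
 [0.65316736 0.1781134  0.117     ]
 [0.64251891 0.01988088 0.117     ]
 [0.42779381 0.03245375 0.117     ]] [0.54013222 0.10563801 0.117     ] [0.5390587  0.10913335]
bottle [[0.34936684 0.10361863 0.05      ]]
b1 [[ 0.70490037 -0.08333851  0.014     ]]
b2 [[0.71656722 0.01207711 0.011     ]]
```

Sizes match the given ones (160 × 220 mm), and the two views agree to about 3 mm. Yaw ≈ 86.6°, bar middle ≈ (0.531, −0.0245), drawer ≈ 3.5 mm out. Moving now.

```bash
cat > go.py <<'E'
import sys
from h import *
st=r.get_state(); R=R_of(st); t=np.array([float(v) for v in sys.argv[1:4]]); ya=float(sys.argv[4])
d=R.T@(t-st["tcp_pos"])*1000
a=np.degrees(np.arctan2(R[1,1],R[0,1])); k=(a-ya+90)%180-90
print("t",st["time_s"],"pos",st["tcp_pos"].round(4),"dp",d.round(1),"roll rad",np.radians(k).round(4),"F",st["contact_force"].round(1),"w",st["gripper_width"].round(4),"j",st["joints"].round(1))
E
python3 go.py .5313 -.0245 .16 86.6
```

```text
Traceback (most recent call last):
  File "go.py", line 6, in <module>
    print("t",st["time_s"],"pos",st["tcp_pos"].round(4),"dp",d.round(1),"roll rad",np.radians(k).round(4),"F",st["contact_force"].round(1),"w",st["gripper_width"].round(4),"j",st["joints"].round(1))
                                                                                                                                               ^^^^^^^^^^^^^^^^^^^^^^^^^
AttributeError: 'float' object has no attribute 'round'
```

```bash
sed -i 's/st\["gripper_width"\].round(4)/round(st["gripper_width"],4)/' go.py; python3 go.py .5313 -.0245 .20 86.6
```

```text
t 0.1 pos [ 0.2311 -0.6337  0.2397] dp [-490.7  469.5   40.3] roll rad 0.409 F [-0.6  0.9  0.3] w 0.0874 j [-53.5  20.6   0.6  -0.  -70.1 -16.5]
```

Request:
send_rows(
  steps=[
    {"dp": [-30,29,0],"roll": 0.08,"jaw": 60},
    {"dp": [-70,67,0],"roll": 0.16,"jaw": 40},
    {"dp": [-112,107,0],"roll": 0.25,"jaw": 30},
    {"dp": [-155,148,0],"roll": 0.33,"jaw": 26},
    {"dp": [-198,190,0],"roll": 0.41,"jaw": 26},
  ],
)

```text
time_s: 0.72
tcp_pos: [0.3526, -0.386, 0.2403]
eef_rot: [180.0, -0.0, 176.4]
contact_force: [2.1, -0.3, -0.7]
gripper_width: 0.0432
gripper_force: 0.0
```

```bash
python3 go.py .5313 -.0245 .20 86.6
```

```text
t 0.725 pos [ 0.3526 -0.386   0.2403] dp [-155.5  372.1   40.4] roll rad -0.0039 F [ 2.1 -0.3 -0.7] w 0.0432 j [-26.1   6.2 -18.4  -0.  -65.5 -67.5]
```

Request:
send_rows(
  steps=[
    {"dp": [-20,48,8],"roll": 0,"jaw": 26},
    {"dp": [-42,100,16],"roll": 0,"jaw": 26},
    {"dp": [-65,155,24],"roll": 0,"jaw": 26},
    {"dp": [-87,208,32],"roll": 0,"jaw": 26},
    {"dp": [-109,260,40],"roll": 0,"jaw": 26},
  ],
)

```text
time_s: 1.35
tcp_pos: [0.477, -0.1329, 0.2004]
eef_rot: [180.0, 0.0, 176.6]
contact_force: [1.5, 0.0, 0.6]
gripper_width: 0.0227
gripper_force: 0.0
```

Request:
send_rows(
  steps=[
    {"dp": [-16,38,0],"roll": 0,"jaw": 26},
    {"dp": [-32,76,0],"roll": 0,"jaw": 26},
    {"dp": [-46,110,0],"roll": 0,"jaw": 26},
    {"dp": [-46,110,0],"roll": 0,"jaw": 26},
  ],
)

```text
time_s: 1.85
tcp_pos: [0.5299, -0.0259, 0.2001]
eef_rot: [-180.0, -0.0, 176.7]
contact_force: [-0.4, -0.4, -0.0]
gripper_width: 0.0228
gripper_force: 0.0
```

```bash
python3 go.py .5313 -.0245 .086 86.6
python3 - <<'E'
from h import *
a=[]
for n,b in(("top",(130,250,190,330)),("side",(100,250,140,310))):
    c=r.capture(n)["image"]; a.append(cv2.resize(c[b[0]:b[1],b[2]:b[3]],(400,360),interpolation=2))
cv2.imwrite("pics/p2.png",np.hstack(a))
E
```

```text
t 1.85 pos [ 0.5299 -0.0259  0.2001] dp [ -1.4   1.5 114.1] roll rad 0.0017 F [-0.4 -0.4 -0. ] w 0.0228 j [  18.4    8.8  -20.8   -0.   -60.4 -111.7]
```

View pics/p2.png

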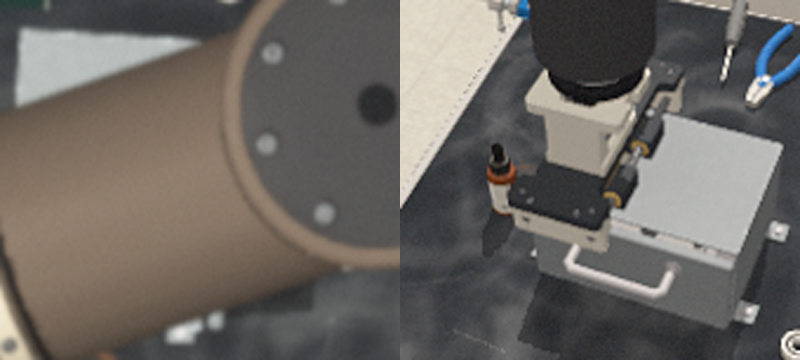

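The side view shows the gripper above the handle, jaws narrowed and square to the bar. The arm blocks the top view. Descending now, with the fingers straddling the bar.

Request:
send_rows(
  steps=[
    {"dp": [-1.5,1.5,20],"roll": 0,"jaw": 26},
    {"dp": [-1.5,1.5,50],"roll": 0,"jaw": 26},
    {"dp": [-1.5,1.5,75],"roll": 0,"jaw": 26},
    {"dp": [-1.5,1.5,85],"roll": 0,"jaw": 26},
    {"dp": [-1.5,1.5,90],"roll": 0,"jaw": 26},
  ],
)

```text
time_s: 2.58
tcp_pos: [0.5307, -0.0269, 0.1105]
eef_rot: [-180.0, -0.0, 176.5]
contact_force: [0.4, -0.2, 0.4]
gripper_width: 0.0226
gripper_force: 0.0
```

Request:
send_rows(
  steps=[
    {"dp": [0,0,8],"roll": 0,"jaw": 26},
    {"dp": [0,0,16],"roll": 0,"jaw": 26},
    {"dp": [0,0,24],"roll": 0,"jaw": 26},
  ],
)

```text
time_s: 2.95
tcp_pos: [0.5309, -0.0263, 0.0863]
eef_rot: [180.0, 0.0, 176.6]
contact_force: [-0.7, -0.1, -0.4]
gripper_width: 0.0227
gripper_force: 0.0
```

Request:
send_rows(
  steps=[
    {"dp": [0,0,0],"roll": 0,"jaw": 0},
    {"dp": [0,0,0],"roll": 0,"jaw": 0},
    {"dp": [0,0,0],"roll": 0,"jaw": 0},
  ],
  newtons=20,
)

```text
time_s: 3.32
tcp_pos: [0.5308, -0.0262, 0.0866]
eef_rot: [180.0, 0.0, 176.5]
contact_force: [0.5, 0.8, -3.2]
gripper_width: 0.009
gripper_force: 20.0
```

Bar gripped. Pulling along tool −y.

Request:
send_rows(
  steps=[
    {"dp": [0,-10,0],"roll": 0,"jaw": 0},
    {"dp": [0,-30,0],"roll": 0,"jaw": 0},
    {"dp": [0,-55,0],"roll": 0,"jaw": 0},
    {"dp": [0,-80,0],"roll": 0,"jaw": 0},
    {"dp": [0,-97,0],"roll": 0,"jaw": 0},
  ],
)

```text
time_s: 3.95
tcp_pos: [0.5245, -0.124, 0.0866]
eef_rot: [180.0, -0.0, 176.5]
contact_force: [-1.4, 4.1, -0.6]
gripper_width: 0.0092
gripper_force: 20.0
```

Request:
send_rows(
  steps=[
    {"dp": [0,-3,0],"roll": 0,"jaw": 0},
    {"dp": [0,-6,0],"roll": 0,"jaw": 0},
    {"dp": [0,-9,0],"roll": 0,"jaw": 0},
    {"dp": [0,-12,0],"roll": 0,"jaw": 0},
  ],
)

```text
time_s: 4.45
tcp_pos: [0.5238, -0.1349, 0.0865]
eef_rot: [-180.0, -0.0, 176.6]
contact_force: [-4.1, 3.2, 1.3]
gripper_width: 0.0093
gripper_force: 20.0
```

Request:
send_rows(
  steps=[
    {"dp": [0,-2,0],"roll": 0,"jaw": 0},
    {"dp": [0,-4,0],"roll": 0,"jaw": 0},
  ],
)

```text
time_s: 4.7
tcp_pos: [0.5238, -0.1365, 0.0865]
eef_rot: [179.8, 0.0, 176.5]
contact_force: [-7.2, 29.8, 8.4]
gripper_width: 0.0094
gripper_force: 20.0
```

The 30 N reaction shows the drawer is at its stop. Relaxing the pull, releasing and rising.

Request:
send_rows(
  steps=[
    {"dp": [0,2,0],"roll": 0,"jaw": 0},
    {"dp": [0,2,0],"roll": 0,"jaw": 26},
    {"dp": [0,2,0],"roll": 0,"jaw": 26},
    {"dp": [0,2,0],"roll": 0,"jaw": 26},
  ],
)

```text
time_s: 5.2
tcp_pos: [0.5246, -0.1374, 0.0868]
eef_rot: [-180.0, 0.1, 176.6]
contact_force: [-0.0, 0.4, -0.7]
gripper_width: 0.0222
gripper_force: 0.0
```

Request:
send_rows(
  steps=[
    {"dp": [0,0,-15],"roll": 0,"jaw": 26},
    {"dp": [0,0,-40],"roll": 0,"jaw": 26},
    {"dp": [0,0,-75],"roll": 0,"jaw": 26},
    {"dp": [0,0,-110],"roll": 0,"jaw": 26},
    {"dp": [0,0,-130],"roll": 0,"jaw": 26},
  ],
)

```text
time_s: 5.82
tcp_pos: [0.5249, -0.1374, 0.2199]
eef_rot: [-180.0, 0.2, 176.6]
contact_force: [0.2, -0.7, 0.2]
gripper_width: 0.0227
gripper_force: 0.0
```

```bash
python3 go.py .5305 -.038 .20 86.6
python3 - <<'E'
from h import *
a=[]
for n,b in(("top",(130,250,190,330)),("side",(120,270,140,310))):
    c=r.capture(n); np.save(n+"2.npy",c,allow_pickle=True); c=c["image"]; a.append(cv2.resize(c[b[0]:b[1],b[2]:b[3]],(400,360),interpolation=2))
cv2.imwrite("pics/p3.png",np.hstack(a))
E
```

```text
t 5.825 pos [ 0.5249 -0.1374  0.2199] dp [ 0.4 99.6 19.9] roll rad -0.0007 F [ 0.2 -0.7  0.2] w 0.0227 j [  6.1   8.8 -18.    0.  -62.9 -99.5]
```

View pics/p3.png

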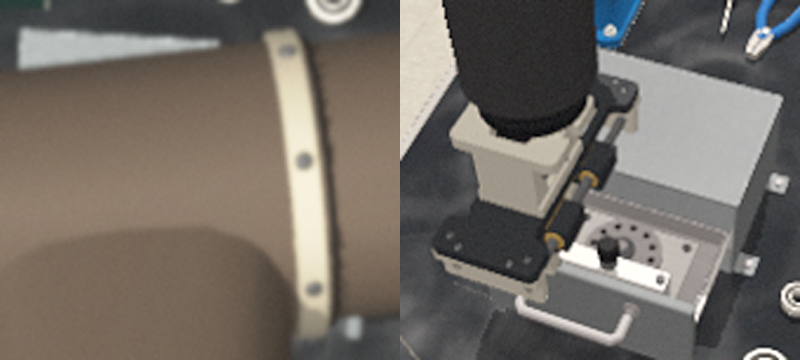

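The drawer is fully out. The black knob on its bright bridge is at side-crop (608,250), which is pixel ~(228,224). I'll cast that ray and compare it with the geometric estimate of (0.531, −0.0385).

Run:
```python
from h import *
s=np.load("side2.npy",allow_pickle=True).item(); im=s["image"]
P=proj(s,[[.531,-.0385,z] for z in(.0685,.08,.0915)]); print("expected px",P)
g=cv2.cvtColor(im,cv2.COLOR_BGR2GRAY); x0,y0=220,210
print(g[212:236,218:242])
m=np.zeros_like(g); m[214:236,220:238]=(g[214:236,220:238]<55)
n,l,st,ce=cv2.connectedComponentsWithStats(m); 
for i in range(1,n):
    if st[i,4]>15: print(st[i],ce[i],plane(s,[ce[i]],.08))
```

```text
expected px [[228.68010024 226.3619159 ]
 [228.46297721 223.42088328]
 [228.24190675 220.42171479]]
[[119 176 184 191 192 192 194 193 190 180 174 166 164 163 154 148 156 158
  156 156 156 151 147 142]
 [166 199 194 195 192 193 191 181 172 160 152 152 152 133 108 108 137 155
  153 151 139 137 150 155]
 [191 195 193 193 191 180 170 160 153 154 154 156 144  92  20  74 133 154
  154 141  89  79 114 147]
 [197 194 193 190 177 157 147 131 111 127 154 152 148 127  97 119 151 156
  156 140  68  54 104 148]
 [196 194 192 179 160 153 145  92  21  91 147 153 153 151 140 149 156 153
  155 149 132 132 145 157]
 [191 189 178 160 153 153 151 126  92 100 134 146 157 153 153 154 154 153
  154 156 156 155 155 153]
 [189 180 160 153 156 158 155 138 114  92  99 115 134 141 140 137 131 132
  137 150 151 153 152 155]
 [187 166 150 138 134 139 135  94  84  64  65  71  88 101 101 115 109 103
  109 122 145 151 150 152]
 [179 154 141  91  66  79  80  59  59  64  62  70  71  59  77 131 142 128
  102  95 118 147 152 149]
 [162 149 138  72  58  68  45  67  66  68  68  67  71  59  74 133 159 155
  129  88  91 127
[... 802 characters left out ...]
38 231 213 191]
 [226 239 253 255 255 255 246 114  80  79  78  70  81  88 206 255 254 254
  254 254 255 254 251 245]
 [162 187 210 224 233 238 220 158  82  76  73  68  69 173 246 255 254 254
  254 254 254 254 254 255]
 [167 156 151 156 170 180 178 186 168 134 116 111 131 196 242 254 254 254
  254 254 254 254 254 254]
 [179 173 170 169 158 151 158 166 169 159 173 179 182 188 221 255 254 254
  254 254 254 254 254 254]
 [176 175 179 179 177 175 173 167 155 156 165 171 175 183 223 255 255 254
  254 254 254 253 254 254]
 [168 174 179 181 180 179 182 181 175 174 168 152 152 163 188 219 228 244
  255 255 254 254 254 254]]
[224 221   9   9  50] [228.   225.56] [[ 0.53199672 -0.04457838  0.08      ]]
```

The knob ray agrees with the geometry to within 1–2 mm, so I'll use (0.5305, −0.039). I'll turn a quarter so the jaws close across the drawer and can't shove it along its slide.

Request:
send_rows(
  steps=[
    {"dp": [0,15,0],"roll": -0.17,"jaw": 55},
    {"dp": [0,35,0],"roll": -0.34,"jaw": 55},
    {"dp": [0,60,5],"roll": -0.51,"jaw": 55},
    {"dp": [0,82,10],"roll": -0.68,"jaw": 55},
    {"dp": [0,98,15],"roll": -0.85,"jaw": 55},
  ],
)

```text
time_s: 6.55
tcp_pos: [0.5298, -0.0386, 0.2015]
eef_rot: [180.0, -0.0, -134.4]
contact_force: [0.2, 0.2, 0.8]
gripper_width: 0.0479
gripper_force: 0.0
```

Request:
send_rows(
  steps=[
    {"dp": [0,0,0],"roll": -0.17,"jaw": 55},
    {"dp": [0,0,0],"roll": -0.34,"jaw": 55},
    {"dp": [0,0,0],"roll": -0.51,"jaw": 55},
    {"dp": [0,0,0],"roll": -0.72,"jaw": 55},
    {"dp": [0,0,0],"roll": -0.72,"jaw": 55},
  ],
)

```text
time_s: 7.18
tcp_pos: [0.5298, -0.0394, 0.2016]
eef_rot: [180.0, -0.0, -93.5]
contact_force: [0.5, 0.3, -0.1]
gripper_width: 0.0481
gripper_force: 0.0
```

```bash
python3 go.py .5305 -.039 .12 -3.4
python3 - <<'E'
from h import *
s=r.capture("side"); np.save("side3.npy",s,allow_pickle=True)
cv2.imwrite("pics/p4.png",cv2.resize(s["image"][130:260,150:310],None,fx=4,fy=4,interpolation=2))
E
```

```text
t 7.175 pos [ 0.5298 -0.0394  0.2016] dp [-0.5 -0.7 81.6] roll rad -0.0019 F [ 0.5  0.3 -0.1] w 0.0481 j [ 16.9   8.8 -20.7  -0.  -60.6 -20.4]
```

View pics/p4.png

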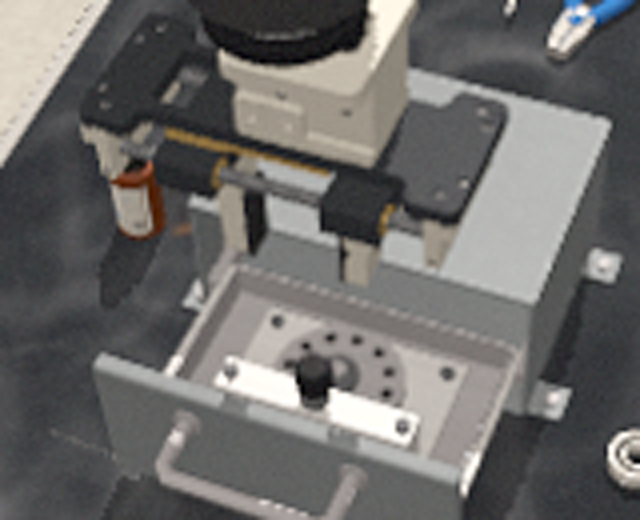

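The view is clear. The knob is at crop (315,380), pixel ~(228.5,225), on the white bridge, with the gripper squared above it. Quick refinement from this unobstructed view.

Run:
```python
from h import *
s=np.load("side3.npy",allow_pickle=True).item(); g=cv2.cvtColor(s["image"],cv2.COLOR_BGR2GRAY)
m=np.zeros_like(g); m[216:234,222:236]=g[216:234,222:236]<90
m=cv2.morphologyEx(m,cv2.MORPH_OPEN,np.ones((4,4)))
ys,xs=np.nonzero(m); print(xs.min(),xs.max(),ys.min(),ys.max())
for row in range(219,232): print(row,g[row,220:238])
print(proj(s,[[.5305+a,-.039,.08] for a in(-.0115,.0115)]))
c=[(xs.min()+xs.max())/2,(ys.min()+ys.max())/2]; print(c,plane(s,[c],.08))
print("fingertip mid expected px",proj(s,[[.5298-.024,-.0394,.1876],[.5298+.024,-.0394,.1876]]))
```

```text
225 233 220 232
219 [149 139 132 135 133  95  82  63  64  72  88 100 101 114 110 100 108 126]
220 [140  90  71  80  84  59  65  63  67  69  68  61  77 130 142 128 101  96]
221 [137  70  59  69  42  65  66  65  67  71  75  60  67 134 157 156 128  87]
222 [151 132 126 103  44  67  67  67  66  70  71  57  49 121 162 158 131  88]
223 [233 208 166 118  34  51  60  66  67  65  53  42  39 103 148 130 110  89]
224 [254 248 233 188  13  33  43  50  51  43  32  23  35  83 114 100  92  92]
225 [254 254 255 234   6  24  28  28  35  29  28  24  27  67  93  91  90  89]
226 [254 254 255 248 125  14  27  30  23  26  24  19  29  60  90  90  91  79]
227 [252 253 254 247 156   7  23  24  23  28  25  24 179 234 179 106  84  72]
228 [253 253 254 253 223  36  23  29  22  19  23  26 188 252 245 234 229 197]
229 [254 254 254 255 247  85  66  28  35  44  60  59 189 254 255 255 255 248]
230 [253 255 254 255 246 110  83  79  82  77  80  84 204 255 254 254 254 254]
231 [210 224 232 238 219 158  87  78  72  70  65 174 246 255 254 254 254 254]
[[223.49137957 222.34832453]
 [232.90695274 224.72852026]]
[np.float64(229.0), np.float64(226.0)] [[ 0.53460212 -0.04507718  0.08      ]]
fingertip mid expected px [[214.82942032 190.5005036 ]
 [236.39209904 195.60443053]]
```

The silhouette edges match the prediction (cols 223.5–232.5 against 223.5–232.9). Descending to TCP z ≈ 0.077, which puts the tips 6 mm over the bridge.

Request:
send_rows(
  steps=[
    {"dp": [0,-0.7,20],"roll": 0,"jaw": 55},
    {"dp": [0,-0.7,50],"roll": 0,"jaw": 55},
    {"dp": [0,-0.7,75],"roll": 0,"jaw": 55},
    {"dp": [0,-0.7,90],"roll": 0,"jaw": 55},
    {"dp": [0,-0.7,100],"roll": 0,"jaw": 55},
  ],
)

```text
time_s: 7.85
tcp_pos: [0.5307, -0.0394, 0.1011]
eef_rot: [180.0, -0.0, -93.6]
contact_force: [0.1, 0.5, -0.3]
gripper_width: 0.0486
gripper_force: 0.0
```

Request:
send_rows(
  steps=[
    {"dp": [0,0,8],"roll": 0,"jaw": 55},
    {"dp": [0,0,16],"roll": 0,"jaw": 55},
    {"dp": [0,0,24.5],"roll": 0,"jaw": 55},
    {"dp": [0,0,24.5],"roll": 0,"jaw": 55},
  ],
)

```text
time_s: 8.35
tcp_pos: [0.5303, -0.0394, 0.0765]
eef_rot: [179.9, -0.0, -93.5]
contact_force: [-0.3, 0.0, 0.3]
gripper_width: 0.0485
gripper_force: 0.0
```

Request:
send_rows(
  steps=[
    {"dp": [0,0,0],"roll": 0,"jaw": 0},
    {"dp": [0,0,0],"roll": 0,"jaw": 0},
    {"dp": [0,0,0],"roll": 0,"jaw": 0},
    {"dp": [0,0,0],"roll": 0,"jaw": 0},
  ],
  newtons=35,
)

```text
time_s: 8.85
tcp_pos: [0.5297, -0.0394, 0.0772]
eef_rot: [179.9, -0.0, -93.5]
contact_force: [-4.0, 2.0, 4.9]
gripper_width: 0.0217
gripper_force: 35.0
```

Knob gripped (21.7 mm reading; the 10 mm bar read 9 mm). Pulling up.

Request:
send_rows(
  steps=[
    {"dp": [0,0,-3],"roll": 0,"jaw": 0},
    {"dp": [0,0,-6],"roll": 0,"jaw": 0},
    {"dp": [0,0,-9],"roll": 0,"jaw": 0},
    {"dp": [0,0,-12],"roll": 0,"jaw": 0},
    {"dp": [0,0,-15],"roll": 0,"jaw": 0},
  ],
  newtons=45,
)

```text
time_s: 9.48
tcp_pos: [0.5297, -0.0394, 0.0916]
eef_rot: [179.9, -0.0, -93.5]
contact_force: [-4.4, 3.0, -10.6]
gripper_width: 0.0215
gripper_force: 45.0
```

Request:
send_rows(
  steps=[
    {"dp": [0,0,-1],"roll": 0,"jaw": 0},
    {"dp": [0,0,-2],"roll": 0,"jaw": 0},
    {"dp": [0,0,-3],"roll": 0,"jaw": 0},
    {"dp": [0,0,-3.5],"roll": 0,"jaw": 0},
  ],
)

```text
time_s: 9.98
tcp_pos: [0.5297, -0.0394, 0.0951]
eef_rot: [179.9, -0.0, -93.5]
contact_force: [-4.2, 3.3, -12.2]
gripper_width: 0.0215
gripper_force: 45.0
```

Request:
send_rows(
  steps=[
    {"dp": [0,0,-0.7],"roll": 0,"jaw": 0},
    {"dp": [0,0,-1.5],"roll": 0,"jaw": 0},
  ],
)

```text
time_s: 10.22
tcp_pos: [0.5297, -0.0394, 0.0965]
eef_rot: [179.9, -0.0, -93.5]
contact_force: [-4.7, 3.7, -12.1]
gripper_width: 0.0215
gripper_force: 45.0
```

Request:
send_rows(
  steps=[
    {"dp": [0,0,-0.5],"roll": 0,"jaw": 0},
    {"dp": [0,0,-1],"roll": 0,"jaw": 0},
  ],
)

```text
time_s: 10.48
tcp_pos: [0.5296, -0.0394, 0.0974]
eef_rot: [179.9, -0.0, -93.5]
contact_force: [-2.9, 3.2, -17.2]
gripper_width: 0.021
gripper_force: 45.0
```

Request:
send_rows(
  steps=[
    {"dp": [0,0,-0.5],"roll": 0,"jaw": 0},
    {"dp": [0,0,-0.5],"roll": 0,"jaw": 0},
    {"dp": [0,0,-0.5],"roll": 0,"jaw": 0},
  ],
)

```text
time_s: 10.85
tcp_pos: [0.5297, -0.0394, 0.0975]
eef_rot: [179.9, -0.0, -93.5]
contact_force: [-2.5, 3.0, -25.6]
gripper_width: 0.0219
gripper_force: 45.0
```

```bash
python3 go.py .5305 -.039 .097 -3.4
python3 - <<'E'
from h import *
s=r.capture("side")
cv2.imwrite("pics/p5.png",cv2.resize(s["image"][130:260,150:330],None,fx=4,fy=4,interpolation=2))
print(s["image"].shape,r.get_state()["contact_force"],r.get_state()["tcp_pos"])
E
```

```text
t 10.85 pos [ 0.5297 -0.0394  0.0975] dp [-0.5 -0.8  0.5] roll rad -0.0022 F [ -2.5   3.  -25.6] w 0.0219 j [ 16.9  15.3 -28.   -0.  -46.9 -20.4]
(384, 512, 3) [ -2.12100823   3.42505138 -25.65736623] [ 0.52966356 -0.03941937  0.09751184]
```

View pics/p5.png

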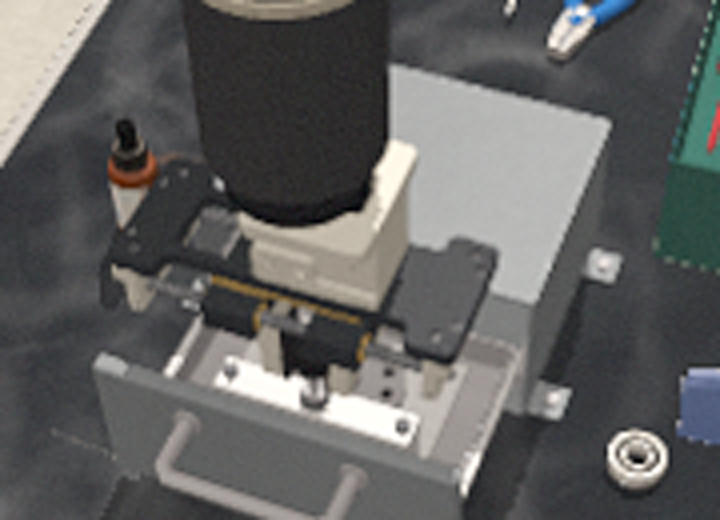

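The knob is held up, with the plunger rod visible under the jaws at crop (315,390). The drawer front hasn't moved, and the bottle and bearing are undisturbed. The force rose from 12 to 26 N with no further motion, so the plunger is at its stop. A firmer hold now, to check for creep.

Request:
send_rows(
  steps=[
    {"dp": [0,0,0],"roll": 0,"jaw": 0},
    {"dp": [0,0,0],"roll": 0,"jaw": 0},
    {"dp": [0,0,0],"roll": 0,"jaw": 0},
    {"dp": [0,0,0],"roll": 0,"jaw": 0},
    {"dp": [0,0,0],"roll": 0,"jaw": 0},
  ],
  newtons=55,
)

```text
time_s: 11.52
tcp_pos: [0.5296, -0.0394, 0.0975]
eef_rot: [179.9, -0.0, -93.5]
contact_force: [-2.2, 2.7, -26.2]
gripper_width: 0.0214
gripper_force: 55.0
```

Request:
send_rows(
  steps=[
    {"dp": [0,0,0],"roll": 0,"jaw": 0},
    {"dp": [0,0,0],"roll": 0,"jaw": 0},
    {"dp": [0,0,0],"roll": 0,"jaw": 0},
    {"dp": [0,0,0],"roll": 0,"jaw": 0},
    {"dp": [0,0,0],"roll": 0,"jaw": 0},
  ],
)

```text
time_s: 12.15
tcp_pos: [0.5297, -0.0394, 0.0975]
eef_rot: [179.9, -0.0, -93.5]
contact_force: [-1.9, 2.7, -25.0]
gripper_width: 0.0211
gripper_force: 55.0
```

The hold is steady, with no creep. Handing in.

```bash
python3 -c "
from plant import r
print(r.close_job())"
```

```text
the job is handed in; nothing more can be done
None
```

The job is handed in: the drawer is pulled out to its stop, the plunger knob is held fully up (about 20 mm, against its stop), and the bottle and bearings were not touched.

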